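# Load the sample carrier into the microscope stage

### The job

Draw the sample carrier by its tab right out of its dock onto the desk and let go of it there, so that you can take it anew by its body. Then carry it, roughly level, to the microscope stage and lower it gently, not dropped or forced, into the pocket with its tab in the slot, fully home, flat on the pocket floor. Leave everything else on the desk where it is.

Things in the scene. Friction and masses are not known exactly. Their poses are not given: they have to be found in the camera images.
- carrier_mid (a point): Centre (half-way up) of the sample carrier: a loose bare-aluminium block, 100 long (its x) by 60 wide (its y) by 30 mm high, about 0.3 to 0.6 kg, with a dark steel puck (28 mm wide, 3 mm high) in the middle of its top. A pull tab sticks out of the middle of its -x end. z is up when it lies right side up, as it does at the start. The point is 15 mm above its underside.
- carrier_tab (a point): Centre of the carrier's pull tab: 40 mm long (x), 20 wide (y), 18 high; it lies 70 mm from the carrier's centre along the carrier's -x, 17 mm above the carrier's underside; the tab's underside is 8 mm above the carrier's underside.
- dock_mouth (a point): Middle of the dock's open mouth, at desk level. The dock: a fixed low grey housing, white roof, 140 deep (x), 110 wide, 58 mm high; bay 68 wide, 50 high, its floor the desk. x points into the bay: draw out along -x. At the start the carrier is in it, in line to 0.02 rad, its block 2 to 8 mm inside, its tab sticking out. The 170 mm before the mouth are free.
- pocket (a point): Centre of the pocket's floor, 20 mm above the desk, on the fixed microscope stage. The pocket is 103 (x) by 63 mm (y), 14 mm deep, its walls 12 mm thick with a 4 mm inner chamfer at the top. The carrier goes in with its x along the pocket's x. Seated, its centre is 15 mm straight above this point.
- tab_slot (a point): Middle of the 28 mm wide slot in the pocket's -x end wall, where the carrier's tab goes, 57 mm from the pocket's centre, at its floor level. The +x end wall is closed. Each long side wall has a 46 mm gap in its middle for a finger, down to the bare deck.
- deck_mid (a point): Middle of the top of the stage's dark steel deck, 230 (x) by 160 mm (y), 20 mm above the desk; the pocket's centre lies 15 mm from it along -x. A white housing 45 (x) by 90 (y) by 30 mm high stands on the deck, its centre 83 mm from this point along +x.
- screwdriver: Bystander: loose screwdriver, 150 mm long, lying between dock and stage; about along world x; origin on the desk under it.
- jar: Bystander: small amber glass jar, 38 mm across, 55 mm high, standing between dock and stage, farther off; origin at its underside.
- dish: Bystander: flat round glass dish, 52 mm across, 16 mm high, nearer the robot; origin at its underside.
- mug: Bystander: white mug, 76 mm across, 85 mm high, to the left; origin at its underside.
- sample_box: Bystander: cardboard box, 90 by 120 by 35 mm, to the right; origin at its underside.
- wrench: Bystander: steel wrench 160 mm long, lying to the left; origin on the desk.
- mouse: Bystander: black computer mouse, 105 by 62 by 34 mm, to the right; origin at its underside.

How it is judged:
By the outcome, as a careful person would: the job done as asked, in the order asked, and still so for the second after the job is handed in, with the robot touching nothing.
It also fails if it takes over 61 s, if anything falls off the work surface, if the arm or the gripper's body presses on something with over 40 N, if the wrist force passes 120 N, or if a joint passes its speed limit or range.

### The arm

A 6-joint arm with a two-finger parallel gripper is mounted at the origin on the work surface. World frame = base frame: x ahead of the robot, y to its left, z up, the work surface at z = 0. Lengths are in mm, angles in rad, forces in N, time in s.
With the tool pointing down it reaches from about 275 to 750 mm from the base axis. Payload 10.2 kg.
Tool frame: the origin (TCP) lies midway between the tips of the shut fingers; the grasp point (between the pads) lies 19 mm behind it; z points along the fingers, y is the line along which they close (so a half turn about z gives the same grasp; the last joint's range is limited). The gripper opens to 85 mm and grips with 20 to 120 N. Pads are 22 mm wide; open, the fingers measure 114 mm over their backs; the gripper's body (76 mm by 85 mm) begins 54 mm behind the grasp point. The pads swing forward as they close: fully open they stand 13 mm farther back than shut.
Start: joints at [-0.223, 0.313, 1.498, -0, 1.331, -0.223], TCP at [525.006, -0.013, 231.294] pointing down, gripper open.
Joint ranges: [-2.94, 2.94], [-0.97, 2.17], [0.19, 2.56], [-1.23, 4.37], [0.02, 3.11], [-2.88, 2.88]. Speed limits (rad/s): [2.39, 2.39, 3.01, 3.14, 3.14, 3.14].

### API

Orientations are given as a unit quaternion [w, x, y, z].
In Python, from rig import ctrl gives the robot as it stands.
- The arm moves only by the tool send_rows, never from a script. Its argument "targets" is a list of rows, each an object with "offset": the shift along the world's x, y, z in cm, a list of three; "spin": the turn about the world's z in rad. A call has 1 to 8 rows; each row is the pose to reach, as a shift and turn from the pose commanded when the call began; what a row does not reach only later rows make up. A row lasts 1/12 s, in which the tool goes at most 41.7 mm and 7.16 degrees, less where a joint would pass 70% of its speed; a pose out of reach is approached as far as the arm can. A call with a gripper value outside its range is refused whole. "grip" is the opening, from 0 (shut) to 1 (fully open), set as the call begins (left out, the last holds). The fingers move at their own pace and stop on an object; "squeeze" is the grip in N (left out, the last holds). Time passes only in rows, so rows that repeat a pose let the fingers close. It gives the time, the measured TCP pose, the force, the opening and the grip force at its end, in the units of the state.
- ctrl.sense(): the state, without advancing time (a new reading comes with each control period).
- ctrl.capture(name): name is "scene" or "side" or "wrist"; returns (picture, depth): 420x560x3 uint8, red, green, blue; 420x560 float32, mm along the optical axis (not along the pixel's ray), 0 where there is no reading.
- ctrl.calibration(name): a dict with "fx", "fy", "cx", "cy" (pixels), "view" (4x4, takes a point from world to camera coordinates); the wrist camera has in their place "mount" (4x4, takes a point from camera to tool coordinates, whose origin is the TCP and whose axes are the flange's). Camera axes: x right, y down, z forward; pixel columns grow to the right and rows downward; lengths in mm; the calibration is good to about 2 mm. A picture is of the moment at which its call begins: read the wrist's pose just before it. calibration takes no time and is no camera call.
- ctrl.finish_job(): hands the job in; it is judged then, once.
Trained networks look in the newest picture that a camera, given by its name, has taken for a name from the list of things; names that differ only in an ending like _2 or _b are one class to them, and where a whole thing is asked for, a point or a joint stands for the part that bears it (a point fixed in the world has none). Each returns a list of dicts, best first, with "conf" (0 to 1); they miss things now and then, are a little off and sometimes report something else, mostly with a low value. They report only what shows in the picture. A call takes as long as a camera call.
- ctrl.search_frame(camera, query): "box" ([left, top, right, bottom] in pixels, round what is visible of it).
- ctrl.place_of(camera, query): "uv" ([column, row] in pixels: a listed point, or the origin of a listed thing).
The state is a dict: "time_s": time; "joints": joint angles; "dq": joint speeds; "tau": joint torques, N m; "eef_pos": TCP position; "ee_rot": TCP orientation; "force": force on the tool from outside, world axes, zero at the start; "wrist_torque": the same for the moment, N m; "grip_width": opening from 0.0 (shut) to 1.0 (fully open); "grip_force": force on a finger pad.
Only numpy, scipy, OpenCV 4.12 (cv2) and the standard library are available. Lean on these libraries where they do the work, as an engineer would, in place of code of your own. Each camera call takes 0.05 s, during which the arm holds its last target. There are 200 camera calls.

## Working session

There is one attempt and no reset: what is moved stays moved. The work goes in short steps, Python scripts to look and compute and a tool call to move; the robot and the scene stay as the last step left them, time stands still between calls to the robot, and variables do not carry over. Pictures are saved under pics/ and viewed, at most 10 in all, crops included, and the job is handed in when it is done.

Besides the shell and the picture viewer there is one more tool, called as name(argument=value, ...) on one line, values as JSON. send_rows: Moves the arm, as the interface text tells. Its arguments: {"type":"object","properties":{"targets":{"type":"array"},"grip":{"type":"number"},"squeeze":{"type":"number"}},"required":["targets"]}

```bash
mkdir -p pics; cat > h.py <<'E'
import numpy as np, cv2
from scipy.spatial.transform import Rotation as R
from rig import ctrl
def cam(name):
    s=ctrl.sense(); im,d=ctrl.capture(name); c=ctrl.calibration(name)
    if 'view' in c: T=np.linalg.inv(np.array(c['view']))
    else:
        q=s['ee_rot']; W=np.eye(4); W[:3,:3]=R.from_quat([q[1],q[2],q[3],q[0]]).as_matrix(); W[:3,3]=s['eef_pos']
        T=W@np.array(c['mount'])
    return im,d,c,T
def ray(c,T,uv,z):
    r=T[:3,:3]@np.array([(uv[0]-c['cx'])/c['fx'],(uv[1]-c['cy'])/c['fy'],1]); o=T[:3,3]
    return o+r*(z-o[2])/r[2]
def cloud(d,c,T):
    v,u=np.mgrid[:d.shape[0],:d.shape[1]]
    P=np.stack([(u-c['cx'])/c['fx']*d,(v-c['cy'])/c['fy']*d,d],-1)
    return P@T[:3,:3].T+T[:3,3]
def save(n,im): cv2.imwrite('pics/'+n+'.png',im[:,:,::-1])
E
python3 - <<'E'
from h import *
np.set_printoptions(precision=1,suppress=True)
Z=dict(carrier_mid=15,carrier_tab=17,dock_mouth=0,pocket=20,tab_slot=20,deck_mid=20,screwdriver=0,jar=0,dish=0)
for n in ['scene','side']:
    im,d,c,T=cam(n); save(n,im); print(n,T[:3,3])
    for k,z in Z.items():
        for r in ctrl.place_of(n,k)[:1]: print(k,r['conf'],np.array(r['uv']),ray(c,T,r['uv'],z))
s=ctrl.sense();print(s['time_s'],s['ee_rot'],s['force'])
E
```

```text
scene [1236.9 -878.4 1300.1]
carrier_tab 0.36 [337.7 254.8] [767.5 -16.1  17. ]
pocket 0.9 [264.2 256.9] [ 599.9 -171.2   20. ]
tab_slot 0.89 [247.1 247.6] [ 535.4 -178.4   20. ]
deck_mid 0.56 [266.6 257.2] [ 606.3 -167.3   20. ]
screwdriver 0.71 [295.1 224.6] [581.    5.8   0. ]
jar 0.5 [334.5 253.4] [750.3  -6.7  -0. ]
dish 0.57 [256.  198.2] [403.3  11.7   0. ]
side [306.8 682.7 967.2]
carrier_mid 0.5 [236.5 289.7] [600.7 231.9  15. ]
carrier_tab 0.57 [265.2 302.2] [522.9 239.9  17. ]
dock_mouth 0.64 [255.8 305. ] [545.2 246.5   0. ]
pocket 0.96 [294.4 173.5] [ 596.3 -175.3   20. ]
tab_slot 0.96 [311.5 174.7] [ 547.6 -187.9   20. ]
deck_mid 0.61 [285.9 172.6] [ 621.1 -170.2   20. ]
screwdriver 0.63 [274.2 222.9] [592.4   1.4   0. ]
jar 0.68 [223.3 203.5] [753.1 -13.8   0. ]
dish 0.68 [257.5 303.1] [543.3 240.5   0. ]
1.0 [0.  0.7 0.7 0. ] [1.1 0.1 0.5]
```

View pics/scene.png

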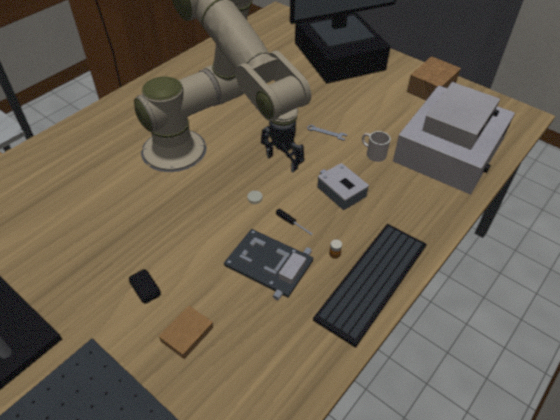

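The scene picture shows the dock with its white roof at about (343,185). The stage is at (268,262), with the screwdriver at (295,222), the jar at (336,248) and the dish at (255,197). I'll move over the dock's front for a wrist view.

send_rows(targets=[{"offset": [-1, 4, 0.5], "spin": 0.12}, {"offset": [-2, 8, 1], "spin": 0.24}, {"offset": [-3, 12, 2], "spin": 0.36}, {"offset": [-4, 16, 3], "spin": 0.48}, {"offset": [-5, 20, 4], "spin": 0.6}, {"offset": [-5, 23, 4], "spin": 0.72}, {"offset": [-5, 23, 4], "spin": 0.84}, {"offset": [-5, 23, 4], "spin": 0.96}], grip=1)

```text
time_s: 1.67
eef_pos: [474.5, 231.7, 271.3]
ee_rot: [0.0, 0.296, 0.955, 0.0]
force: [-1.0, 0.0, 0.2]
grip_width: 0.998
grip_force: 0.0
```

send_rows(targets=[{"offset": [0, 0, 0], "spin": 0.12}, {"offset": [0, 0, 0], "spin": 0.24}, {"offset": [0, 0, 0], "spin": 0.36}, {"offset": [0, 0, 0], "spin": 0.48}, {"offset": [0, 0, 0], "spin": 0.61}, {"offset": [0, 0, 0], "spin": 0.61}])

```text
time_s: 2.17
eef_pos: [475.0, 230.0, 271.3]
ee_rot: [0.0, -0.002, 1.0, 0.0]
force: [-0.1, -0.5, 0.4]
grip_width: 0.999
grip_force: 0.0
```

```bash
python3 - <<'E'
from h import *
np.set_printoptions(precision=3,suppress=True)
im,d,c,T=cam('wrist'); save('w1',im); print(c['mount'],T); 
s=ctrl.sense();print(s['time_s'],s['ee_rot'],s['eef_pos'],s['joints'],s['force'])
for k,z in dict(carrier_mid=15,carrier_tab=17,dock_mouth=0).items():
    for r in ctrl.place_of('wrist',k)[:2]: print(k,r['conf'],np.array(r['uv']),ray(c,T,r['uv'],z))
E
```

```text
[[  -0.001   -0.961   -0.276   68.877]
 [   1.      -0.      -0.001   -0.495]
 [   0.001   -0.276    0.961 -142.302]
 [   0.       0.       0.       1.   ]] [[ -0.003   0.961   0.276 406.127]
 [  1.      0.003   0.    229.226]
 [ -0.001   0.276  -0.961 413.602]
 [  0.      0.      0.      1.   ]]
2.2167 [-0.     0.001  1.     0.   ] [475.001 229.986 271.291] [ 0.229  0.293  1.42   0.     1.429 -1.34 ] [-0.025  0.525 -0.344]
carrier_tab 0.65 [297.  214.6] [527.328 247.295  17.   ]
```

View pics/w1.png

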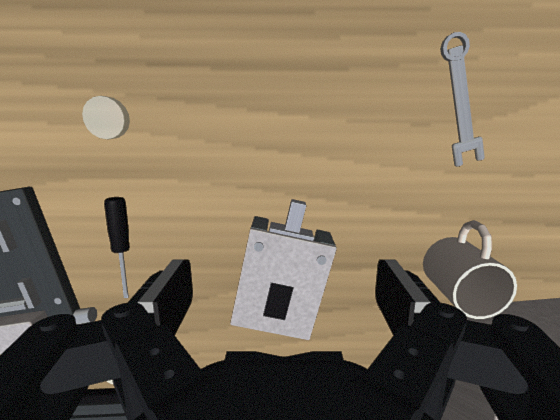

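The wrist picture shows the dock roof with corners near (251,230), (335,246), (310,340) and (232,325), and the tab from (299,202) to (292,232). I'll get the yaw from the depth.

```bash
python3 - <<'E'
from h import *
np.set_printoptions(precision=3,suppress=True)
im,d,c,T=cam('wrist'); P=cloud(d,c,T)
def rect(m,n):
    m=(m&(d>0)).astype(np.uint8); k,l,st,_=cv2.connectedComponentsWithStats(m)
    i=1+np.argmax(st[1:,4]); p=P[l==i]; r=cv2.minAreaRect(p[:,:2].astype(np.float32)); print(n,len(p),r,p[:,2].mean(), p.mean(0)); print(cv2.boxPoints(r)); return p
x,y,z=P[...,0],P[...,1],P[...,2]
rg=(y>180)&(y<310)&(x>450)
rect(rg&(z>50)&(z<66),'roof')
p=rect(rg&(z>20)&(z<32)&(x<575),'tab')
u=p[:,:2]-p[:,:2].mean(0); w,v=np.linalg.eigh(np.cov(u.T)); print(v[:,1])
E
```

```text
roof 7761 ((612.7603149414062, 226.62387084960938), (110.065185546875, 140.5435333251953), 77.39384460449219) 58.227505728882235 [605.935 230.935  58.228]
[[532.172 188.255]
 [669.327 157.581]
 [693.349 264.993]
 [556.193 295.667]]
tab 705 ((530.8304443359375, 243.00418090820312), (59.497413635253906, 45.98424530029297), 79.12025451660156) 26.54935742432269 [534.895 242.574  26.549]
[[502.637 218.13 ]
 [547.794 209.45 ]
 [559.024 267.878]
 [513.867 276.558]]
[-0.972  0.234]
```

send_rows(targets=[{"offset": [1.2, 0.4, -3], "spin": -0.11}, {"offset": [2.4, 0.8, -6], "spin": -0.22}, {"offset": [3.6, 1.2, -9], "spin": -0.22}, {"offset": [4.8, 1.7, -12], "spin": -0.22}, {"offset": [4.8, 1.7, -15], "spin": -0.22}, {"offset": [4.8, 1.7, -17], "spin": -0.22}, {"offset": [4.8, 1.7, -17], "spin": -0.22}], grip=0.6)

```text
time_s: 3.0
eef_pos: [520.9, 246.4, 97.0]
ee_rot: [-0.004, 0.111, 0.994, -0.001]
force: [-0.5, 0.4, -0.6]
grip_width: 0.601
grip_force: 0.0
```

```bash
python3 - <<'E'
from h import *
np.set_printoptions(precision=2,suppress=True)
im,d,c,T=cam('wrist'); save('w2',im); P=cloud(d,c,T)
s=ctrl.sense();print(s['time_s'],s['eef_pos'],s['ee_rot'])
o=np.array([544.2,242.0]); a=np.array([.976,-.218]); b=np.array([.218,.976])
q=P[...,:2]-o; X=q@a; Y=q@b; z=P[...,2]
m=(d>0)&(X>-60)&(X<-2)&(abs(Y)<30)&(z>22)&(z<31)
p=np.c_[X[m],Y[m],z[m]]; print(len(p),np.percentile(p,[1,5,50,95,99],axis=0))
A=np.polyfit(p[:,0],p[:,1],1); print(A)
for r in ctrl.place_of('wrist','carrier_tab')[:2]: w=ray(c,T,r['uv'],17); print(r,w,(w[:2]-o)@a,(w[:2]-o)@b)
E
```

```text
3.05 [522.16 246.77  99.85] [-0.    0.11  0.99 -0.  ]
1254 [[-36.4  -10.67  23.13]
 [-35.48  -9.86  24.46]
 [-20.3   -1.09  25.9 ]
 [ -3.97   7.71  26.95]
 [ -2.46   8.49  27.4 ]]
[-0.01 -1.28]
{'uv': [284.7, 226.4], 'conf': 0.64} [528.76 244.83  17.  ] -15.687599313887809 -0.6009908758788058
```

View pics/w2.png

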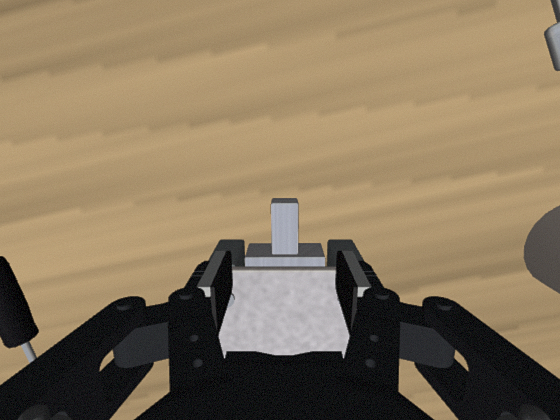

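The tab sits centred between the fingers at columns 271–299, with its tip at row 199. I'll go down and grip it.

send_rows(targets=[{"offset": [0, -0.1, -2.5], "spin": 0}, {"offset": [0, -0.1, -5], "spin": 0}, {"offset": [0, -0.1, -7], "spin": 0}, {"offset": [0, -0.1, -8.5], "spin": 0}, {"offset": [0, -0.1, -9.4], "spin": 0}, {"offset": [0, -0.1, -9.6], "spin": 0}, {"offset": [0, -0.1, -9.6], "spin": 0}])

```text
time_s: 3.68
eef_pos: [523.7, 246.2, 6.4]
ee_rot: [0.001, 0.11, 0.994, 0.0]
force: [0.6, -0.5, 0.4]
grip_width: 0.602
grip_force: 0.0
```

send_rows(targets=[{"offset": [0, 0, 0], "spin": 0}, {"offset": [0, 0, 0], "spin": 0}, {"offset": [0, 0, 0], "spin": 0}, {"offset": [0, 0, 0], "spin": 0}, {"offset": [0, 0, 0], "spin": 0}, {"offset": [0, 0, 0], "spin": 0}], grip=0.1, squeeze=40)

```text
time_s: 4.18
eef_pos: [523.6, 246.2, 6.6]
ee_rot: [0.001, 0.11, 0.994, 0.0]
force: [-1.2, 0.0, 5.4]
grip_width: 0.228
grip_force: 42.6
```

send_rows(targets=[{"offset": [-0.6, 0.13, 0], "spin": 0}, {"offset": [-1.6, 0.35, 0], "spin": 0}, {"offset": [-2.8, 0.62, 0], "spin": 0}, {"offset": [-4.0, 0.88, 0], "spin": 0}, {"offset": [-5.2, 1.15, 0], "spin": 0}, {"offset": [-6.4, 1.42, 0], "spin": 0}, {"offset": [-7.6, 1.69, 0], "spin": 0}, {"offset": [-8.8, 1.96, 0], "spin": 0}])

```text
time_s: 4.85
eef_pos: [435.7, 266.0, 6.5]
ee_rot: [0.002, 0.11, 0.994, 0.001]
force: [3.5, -0.8, 4.7]
grip_width: 0.223
grip_force: 42.5
```

send_rows(targets=[{"offset": [-1.2, 0.27, 0], "spin": 0}, {"offset": [-2.4, 0.54, 0], "spin": 0}, {"offset": [-3.4, 0.76, 0], "spin": 0}, {"offset": [-3.9, 0.87, 0], "spin": 0}, {"offset": [-3.9, 0.87, 0], "spin": 0}, {"offset": [-3.9, 0.87, 0], "spin": 0}])

```text
time_s: 5.35
eef_pos: [395.8, 275.0, 6.5]
ee_rot: [0.001, 0.11, 0.994, 0.001]
force: [-3.8, 2.6, 12.2]
grip_width: 0.224
grip_force: 43.5
```

send_rows(targets=[{"offset": [0, 0, 0], "spin": 0}, {"offset": [0, 0, 0], "spin": 0}, {"offset": [0, 0, 0], "spin": 0}, {"offset": [0, 0, 0], "spin": 0}], grip=0.55)

```text
time_s: 5.68
eef_pos: [395.9, 274.2, 5.2]
ee_rot: [-0.0, 0.11, 0.994, -0.0]
force: [-0.2, -0.9, 0.3]
grip_width: 0.551
grip_force: 0.0
```

send_rows(targets=[{"offset": [0, 0, 1.5], "spin": 0}, {"offset": [0, 0, 4], "spin": 0}, {"offset": [0, 0, 7.5], "spin": 0}, {"offset": [0, 0, 11], "spin": 0}, {"offset": [0, 0, 14], "spin": 0}, {"offset": [0, 0, 14], "spin": 0}, {"offset": [0, 0, 14], "spin": 0}])

```text
time_s: 6.27
eef_pos: [396.5, 274.5, 146.3]
ee_rot: [0.001, 0.11, 0.994, 0.001]
force: [0.6, -0.5, -0.5]
grip_width: 0.552
grip_force: 0.0
```

```bash
cat > blk.py <<'E'
from h import *
np.set_printoptions(precision=2,suppress=True)
def block(zt,guess,Rr=90,dz=4):
    im,d,c,T=cam('wrist'); P=cloud(d,c,T)
    m=((d>0)&(abs(P[...,2]-zt)<dz)&(np.hypot(P[...,0]-guess[0],P[...,1]-guess[1])<Rr)).astype(np.uint8)
    m=cv2.morphologyEx(m,cv2.MORPH_OPEN,np.ones((3,3),np.uint8))
    k,l,st,_=cv2.connectedComponentsWithStats(m); i=1+np.argmax(st[1:,4]); p=P[l==i]
    return im,d,c,T,P,p
E
python3 - <<'E'
from blk import *
im,d,c,T,P,p=block(30.5,(471,258),dz=3); save('w3',im)
s=ctrl.sense();print(s['time_s'],s['eef_pos'],s['ee_rot'],s['force'])
print(len(p),p.mean(0),cv2.minAreaRect(p[:,:2].astype(np.float32)))
for k,z in dict(carrier_mid=15,carrier_tab=17).items():
    for r in ctrl.place_of('wrist',k)[:1]: print(k,r['conf'],np.array(r['uv']),ray(c,T,r['uv'],z))
E
```

```text
6.3167 [395.79 274.15 144.96] [-0.    0.11  0.99 -0.  ] [ 0.5   0.37 -0.3 ]
5724 [465.37 259.09  30.11] ((468.62664794921875, 258.2889709472656), (59.9724235534668, 100.84008026123047), 77.49287414550781)
carrier_mid 0.77 [285.6 269.8] [466.58 260.48  15.  ]
carrier_tab 0.61 [287.3 201. ] [398.88 277.15  17.  ]
```

View pics/w3.png

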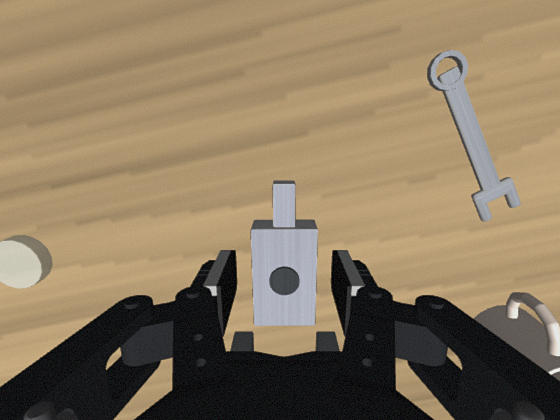

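The carrier lies free on the desk, with its block at columns 251–317, rows 220–325, and its puck at (285,281). I'll look at the pocket with empty hands before grasping.

send_rows(targets=[{"offset": [1.2, -3.5, 1.5], "spin": 0.05}, {"offset": [2.4, -7, 3], "spin": 0.1}, {"offset": [3.6, -10.5, 4.5], "spin": 0.15}, {"offset": [4.8, -14, 6], "spin": 0.2}, {"offset": [6, -17.5, 7.5], "spin": 0.25}, {"offset": [7.2, -21, 9], "spin": 0.3}, {"offset": [8.4, -24.5, 10], "spin": 0.35}, {"offset": [9.6, -28, 10], "spin": 0.4}], grip=1)

```text
time_s: 7.08
eef_pos: [492.7, -7.7, 246.1]
ee_rot: [0.001, -0.091, 0.996, -0.0]
force: [0.5, 0.3, 0.0]
grip_width: 1.005
grip_force: 0.0
```

send_rows(targets=[{"offset": [1.2, -3.5, 0], "spin": 0}, {"offset": [2.4, -7, 0], "spin": 0}, {"offset": [3.6, -10.5, 0], "spin": 0}, {"offset": [4.8, -14, 0], "spin": 0}, {"offset": [6, -16, 0], "spin": 0}, {"offset": [6, -16, 0], "spin": 0}, {"offset": [6, -16, 0], "spin": 0}])

```text
time_s: 7.67
eef_pos: [551.8, -166.4, 243.3]
ee_rot: [-0.001, -0.089, 0.996, 0.001]
force: [-0.3, 1.1, -0.0]
grip_width: 0.999
grip_force: 0.0
```

```bash
python3 - <<'E'
from blk import *
im,d,c,T,P,p=block(34,(598,-173),dz=4); save('w4',im); np.save('pk.npy',P); np.save('pkd.npy',d)
s=ctrl.sense();print(s['time_s'],s['eef_pos'],s['ee_rot'])
print(len(p),p.mean(0),cv2.minAreaRect(p[:,:2].astype(np.float32)))
m=(d>0)&(abs(P[...,2]-34)<4)&(np.hypot(P[...,0]-598,P[...,1]+173)<100)
print(cv2.minAreaRect(P[m][:,:2].astype(np.float32)),np.median(P[m][:,2]))
for k,z in dict(pocket=20,tab_slot=20,deck_mid=20).items():
    for r in ctrl.place_of('wrist',k)[:1]: print(k,r['conf'],np.array(r['uv']),ray(c,T,r['uv'],z))
E
```

```text
7.7167 [ 551.67 -165.42  243.84] [-0.   -0.09  1.    0.  ]
1077 [ 652.19 -165.67   33.45] ((646.136474609375, -166.48605346679688), (41.250362396240234, 87.20292663574219), 9.876476287841797)
((611.0225830078125, -171.59640502929688), (142.5485076904297, 89.3349838256836), 9.230852127075195) 33.61264260060568
pocket 0.73 [270.5 224.3] [ 608.6 -173.3   20. ]
tab_slot 0.56 [266.  175.9] [ 549.67 -188.57   20.  ]
deck_mid 0.84 [270.4 232.7] [ 619.57 -171.59   20.  ]
```

View pics/w4.png

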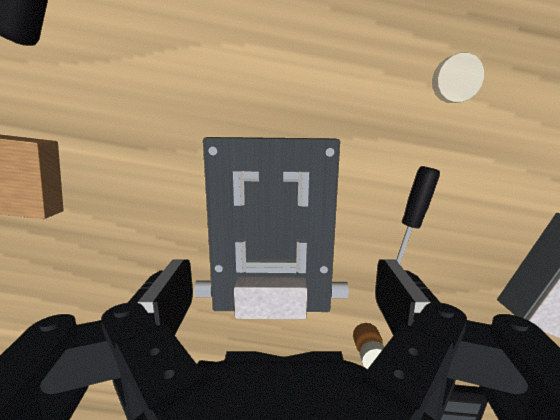

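The stage fills columns 204–340, with the pocket corners at (238,175), (304,175), (240,268) and (303,268), and the slot at the top. I'll fit the wall tops without the housing.

```bash
python3 - <<'E'
from blk import *
from scipy.optimize import minimize
P=np.load('pk.npy'); d=np.load('pkd.npy')
# sdf fit of L-shaped wall tops
def loc(p,t): 
    cs,sn=np.cos(t[2]),np.sin(t[2]); q=p[:,:2]-t[:2]; return np.c_[q@[cs,sn],q@[-sn,cs]]
for dz in (2,3):
    m=(d>0)&(abs(P[...,2]-33.8)<dz); t=np.array([602.,-173,.17]); p=P[m]
    for it in range(4):
        q=loc(p,t); s=(abs(q[:,0])<68)&(abs(q[:,1])<48); pp=p[s]
        def box(q,hx,hy): 
            e=abs(q)-[hx,hy]; return np.linalg.norm(np.maximum(e,0),axis=1)+np.minimum(e.max(1),0)
        def f(t):
            q=loc(pp,t); e=np.maximum(box(q,63.5,43.5),-box(q,55.5,35.5)); return np.mean(np.minimum(np.maximum(e,0),8)**2)
        r=minimize(f,t,method='Nelder-Mead',options=dict(xatol=1e-3,fatol=1e-6,maxiter=2000)); t=r.x
    q=loc(pp,t); print(dz,len(pp),t,r.fun,np.percentile(q,[1,99],axis=0))
    print(cv2.minAreaRect(pp[:,:2].astype(np.float32)))
# deck outline
m=((d>0)&(abs(P[...,2]-20)<4)).astype(np.uint8); k,l,st,_=cv2.connectedComponentsWithStats(m); i=1+np.argmax(st[1:,4])
r=cv2.minAreaRect(P[l==i][:,:2].astype(np.float32)); print('deck',r, np.radians(r[2]))
E
```

```text
2 1808 [ 603.01 -173.65    0.17] 0.4129149078542151 [[-62.7  -43.17]
 [ 63.91  43.18]]
((603.83203125, -173.59774780273438), (127.55520629882812, 87.27852630615234), 9.519721984863281)
3 1999 [ 602.94 -173.64    0.17] 0.8949628188910118 [[-62.64 -43.15]
 [ 63.95  43.14]]
((603.83203125, -173.59774780273438), (127.55520629882812, 87.27852630615234), 9.519721984863281)
deck ((617.7652587890625, -170.64515686035156), (228.89797973632812, 204.14964294433594), 9.077735900878906) 0.15843638009683053
```

send_rows(targets=[{"offset": [-0.8, 3.6, 0], "spin": -0.05}, {"offset": [-1.6, 7.2, 0], "spin": -0.1}, {"offset": [-2.4, 10.8, 0], "spin": -0.15}, {"offset": [-3.2, 14.4, 0], "spin": -0.2}, {"offset": [-4, 18, 0], "spin": -0.25}, {"offset": [-4.8, 21.6, -1], "spin": -0.3}, {"offset": [-5.6, 25.2, -2.5], "spin": -0.35}, {"offset": [-6.4, 28.8, -4.5], "spin": -0.398}])

```text
time_s: 8.53
eef_pos: [487.3, 124.4, 201.2]
ee_rot: [0.002, 0.11, 0.994, 0.0]
force: [0.5, -0.4, -0.4]
grip_width: 0.999
grip_force: 0.0
```

send_rows(targets=[{"offset": [-0.7, 3.6, -2], "spin": 0}, {"offset": [-1.3, 7.2, -4], "spin": 0}, {"offset": [-1.9, 10.6, -6], "spin": 0}, {"offset": [-1.94, 13, -8], "spin": 0}, {"offset": [-1.94, 13.6, -10], "spin": 0}, {"offset": [-1.94, 13.6, -11], "spin": 0}, {"offset": [-1.94, 13.6, -11], "spin": 0}])

```text
time_s: 9.12
eef_pos: [467.1, 258.0, 88.7]
ee_rot: [-0.002, 0.108, 0.994, -0.001]
force: [-0.6, -1.0, 0.0]
grip_width: 1.002
grip_force: 0.0
```

send_rows(targets=[{"offset": [0, 0, -2], "spin": 0}, {"offset": [0, 0, -4], "spin": 0}, {"offset": [0, 0, -6], "spin": 0}, {"offset": [0, 0, -7.5], "spin": 0}, {"offset": [0, 0, -8.4], "spin": 0}, {"offset": [0, 0, -8.7], "spin": 0}, {"offset": [0, 0, -8.7], "spin": 0}])

```text
time_s: 9.7
eef_pos: [469.1, 257.7, 4.0]
ee_rot: [0.0, 0.109, 0.994, 0.0]
force: [0.3, 0.3, 0.5]
grip_width: 1.005
grip_force: 0.0
```

send_rows(targets=[{"offset": [0, 0, 0], "spin": 0}, {"offset": [0, 0, 0], "spin": 0}, {"offset": [0, 0, 0], "spin": 0}, {"offset": [0, 0, 0], "spin": 0}, {"offset": [0, 0, 0], "spin": 0}, {"offset": [0, 0, 0], "spin": 0}], grip=0.5, squeeze=60)

```text
time_s: 10.2
eef_pos: [469.4, 258.2, 4.8]
ee_rot: [0.001, 0.109, 0.994, 0.0]
force: [-0.3, -1.5, 5.4]
grip_width: 0.686
grip_force: 66.0
```

send_rows(targets=[{"offset": [0, 0, 0.5], "spin": 0}, {"offset": [0, 0, 1.5], "spin": 0}, {"offset": [0, 0, 3], "spin": 0}, {"offset": [0, 0, 3], "spin": 0}, {"offset": [0, 0, 3], "spin": 0}])

```text
time_s: 10.62
eef_pos: [469.0, 258.2, 34.2]
ee_rot: [0.001, 0.109, 0.994, 0.0]
force: [0.1, -0.4, -4.4]
grip_width: 0.687
grip_force: 65.4
```

```bash
python3 - <<'E'
from blk import *
s=ctrl.sense();e=s['eef_pos'];print(s['time_s'],e,s['ee_rot'],s['force'],s['wrist_torque'],s['grip_force'])
im,d,c,T,P,p=block(60,(468.6,258.3),dz=5); save('w5',im)
print(len(p),p.mean(0),cv2.minAreaRect(p[:,:2].astype(np.float32)))
print(np.linalg.lstsq(np.c_[p[:,:2]-e[:2],np.ones(len(p))],p[:,2],rcond=None)[0])
E
```

```text
10.6167 [469.   258.19  34.21] [0.   0.11 0.99 0.  ] [ 0.08 -0.4  -4.41] [-0.01  0.02  0.02] 65.42449593544006
26999 [455.93 260.64  59.55] ((461.87933349609375, 259.2205810546875), (72.26129913330078, 88.36431121826172), 77.46483612060547)
[ 0.01 -0.   59.7 ]
```

View pics/w5.png

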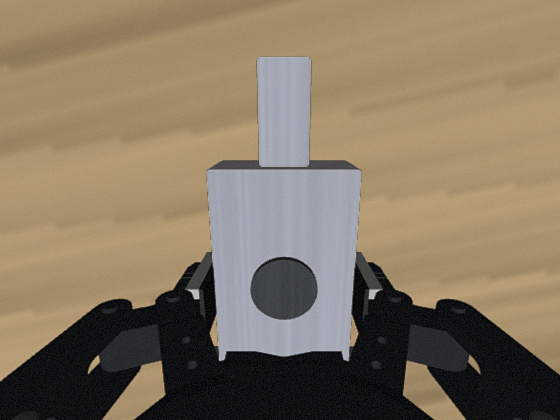

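The carrier is held level, with its tab pointing up-image at columns 257–311 and its puck at (284,290). I'll work out its exact offset from the TCP using the puck and the block end.

```bash
python3 - <<'E'
from blk import *
im=cv2.imread('pics/w5.png',0); s=ctrl.sense(); e=np.array(s['eef_pos']); c=ctrl.calibration('wrist')
q=s['ee_rot']; W=np.eye(4); W[:3,:3]=R.from_quat([q[1],q[2],q[3],q[0]]).as_matrix(); W[:3,3]=e; T=W@np.array(c['mount'])
m=np.zeros_like(im); m[250:330,240:330]=(im[250:330,240:330]<110)
k,l,st,_=cv2.connectedComponentsWithStats(m); i=1+np.argmax(st[1:,4]); print(st[i])
pts=np.argwhere(l==i)[:,::-1]; ps=np.array([ray(c,T,u,62.2) for u in pts]); cen=(ps.min(0)+ps.max(0))/2
for u in [(284,168.5),(208,169),(360,169),(284,58),(257,110),(311,110)]:
    w=ray(c,T,u,59.7 if u[1]==168.5 or u[1]==169 else 55.7)
    th=-.218;dl=w[:2]-e[:2]; print(u,dl@[np.cos(th),np.sin(th)],dl@[-np.sin(th),np.cos(th)])
dl=ps.mean(0)[:2]-e[:2];print('puck',dl@[np.cos(th),np.sin(th)],dl@[-np.sin(th),np.cos(th)],np.ptp(ps,0))
E
```

```text
[ 250  257   68   63 3341]
(284, 168.5) -51.382857054692415 -0.17199438606585993
(208, 169) -51.230542940183646 -28.699272928707508
(360, 169) -51.15889213859219 28.352966554612465
(284, 58) -89.90876849182239 -0.13271982280331684
(257, 110) -72.42461721455217 -10.106443975201731
(311, 110) -72.39909410875718 9.809385777955436
puck -2.5020869409284705 -0.4021972853250748 [28.9  27.69  0.  ]
```

send_rows(targets=[{"offset": [0, 0, 2], "spin": 0}, {"offset": [0, 0, 5], "spin": 0}, {"offset": [0.4, -1.5, 8], "spin": 0}, {"offset": [1.2, -4, 9.7], "spin": 0.03}, {"offset": [2.2, -7, 9.7], "spin": 0.07}, {"offset": [3.2, -10.2, 9.7], "spin": 0.11}, {"offset": [4.2, -13.4, 9.7], "spin": 0.15}, {"offset": [5.2, -16.6, 9.7], "spin": 0.19}])

```text
time_s: 11.33
eef_pos: [520.5, 90.6, 129.7]
ee_rot: [-0.001, 0.013, 1.0, 0.0]
force: [0.3, 0.4, -3.2]
grip_width: 0.689
grip_force: 66.7
```

send_rows(targets=[{"offset": [1, -3.2, 0], "spin": 0.04}, {"offset": [2, -6.4, 0], "spin": 0.08}, {"offset": [3, -9.6, 0], "spin": 0.12}, {"offset": [4, -12.8, 0], "spin": 0.15}, {"offset": [5, -16, 0], "spin": 0.17}, {"offset": [6, -19.2, 0], "spin": 0.18}, {"offset": [7, -22, 0], "spin": 0.19}, {"offset": [7.8, -24.2, 0], "spin": 0.194}])

```text
time_s: 12.0
eef_pos: [598.6, -152.2, 129.2]
ee_rot: [-0.001, -0.082, 0.997, 0.0]
force: [-0.9, -0.5, -3.5]
grip_width: 0.687
grip_force: 66.6
```

send_rows(targets=[{"offset": [0.4, -1.5, 0], "spin": 0}, {"offset": [0.56, -2.38, 0], "spin": 0}, {"offset": [0.56, -2.38, -1.5], "spin": 0}, {"offset": [0.56, -2.38, -3.5], "spin": 0}, {"offset": [0.56, -2.38, -5.5], "spin": 0}, {"offset": [0.56, -2.38, -7], "spin": 0}, {"offset": [0.56, -2.38, -7], "spin": 0}, {"offset": [0.56, -2.38, -7], "spin": 0}])

```text
time_s: 12.67
eef_pos: [603.8, -173.1, 59.8]
ee_rot: [-0.001, -0.083, 0.997, 0.001]
force: [0.3, -0.4, -3.7]
grip_width: 0.692
grip_force: 66.5
```

```bash
python3 - <<'E'
from blk import *
s=ctrl.sense();e=s['eef_pos'];print(s['time_s'],e,s['ee_rot'],s['force'],s['wrist_torque'],s['grip_force'])
im,d,c,T=cam('wrist'); save('w6',im)
E
```

```text
12.6667 [ 603.8  -173.13   59.79] [-0.   -0.08  1.    0.  ] [ 0.26 -0.37 -3.68] [ 0.02 -0.06 -0.03] 66.48478031158447
```

View pics/w6.png

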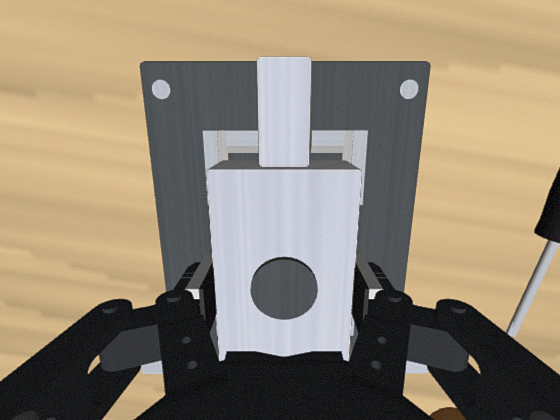

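The carrier is above the pocket. The wall's outer edges are at columns 204 and 368, and the tab is over the slot at columns 258–311. I'll check the alignment in tool axes.

```bash
python3 - <<'E'
from blk import *
s=ctrl.sense(); e=np.array(s['eef_pos']); c=ctrl.calibration('wrist')
q=s['ee_rot']; W=np.eye(4); W[:3,:3]=R.from_quat([q[1],q[2],q[3],q[0]]).as_matrix(); W[:3,3]=e; T=W@np.array(c['mount'])
im=cv2.imread('pics/w6.png',0)
for r in (100,140): print(r,[(i,int(g)) for i,g in enumerate(np.diff(im[r].astype(int))) if abs(g)>25])
th=.166; a=np.array([np.cos(th),np.sin(th)]);b=np.array([-a[1],a[0]])
for u,z in [((203.5,131),34),((367.5,131),34),((204,150),34),((367.5,150),34),((144,100),20),((425,100),20),((141,62),20),((429,62),20),((208,169),85.2),((360,169),85.2)]:
    dl=ray(c,T,u,z)[:2]-e[:2]; print(u,dl@a,dl@b)
E
```

```text
100 [(142, -48), (143, -61), (257, 106), (309, -73), (310, -44), (425, 38), (426, 86)]
140 [(147, -80), (148, -49), (202, 74), (203, 31), (257, -52), (258, 61), (308, -53), (309, -68), (310, 29), (311, 80), (352, 30), (366, -76), (367, -34), (420, 33), (421, 90)]
(203.5, 131) -63.556433831256406 -43.1730948955274
(367.5, 131) -63.48096706514382 43.654752172672694
(204, 150) -53.63326382088114 -43.62187760788827
(367.5, 150) -53.563196832300086 44.387966274443734
(144, 100) -79.92817991340593 -78.7283885153566
(425, 100) -79.77393039873509 78.14348354654109
(141, 62) -99.35522411558267 -77.9150341036449
(429, 62) -99.18147066235785 77.87544904244291
(208, 169) -51.12868175178264 -29.578139200973723
(360, 169) -51.08685809504065 28.46056110405807
```

send_rows(targets=[{"offset": [0.06, 0.05, -0.5], "spin": 0}, {"offset": [0.06, 0.05, -1.2], "spin": 0}, {"offset": [0.06, 0.05, -1.8], "spin": 0}, {"offset": [0.06, 0.05, -2.1], "spin": 0}, {"offset": [0.06, 0.05, -2.3], "spin": 0}, {"offset": [0.06, 0.05, -2.5], "spin": 0}, {"offset": [0.06, 0.05, -2.6], "spin": 0}])

```text
time_s: 13.3
eef_pos: [604.9, -173.3, 34.2]
ee_rot: [-0.0, -0.083, 0.997, 0.0]
force: [-0.1, -0.4, -4.9]
grip_width: 0.692
grip_force: 66.6
```

send_rows(targets=[{"offset": [0, 0, -0.15], "spin": 0}, {"offset": [0, 0, -0.3], "spin": 0}, {"offset": [0, 0, -0.4], "spin": 0}, {"offset": [0, 0, -0.5], "spin": 0}, {"offset": [0, 0, -0.5], "spin": 0}])

```text
time_s: 13.72
eef_pos: [604.8, -173.2, 29.3]
ee_rot: [-0.0, -0.082, 0.997, 0.0]
force: [-0.4, 0.6, -3.4]
grip_width: 0.69
grip_force: 66.6
```

send_rows(targets=[{"offset": [0, 0, -0.1], "spin": 0}, {"offset": [0, 0, -0.2], "spin": 0}, {"offset": [0, 0, -0.3], "spin": 0}, {"offset": [0, 0, -0.37], "spin": 0}, {"offset": [0, 0, -0.37], "spin": 0}, {"offset": [0, 0, -0.37], "spin": 0}])

```text
time_s: 14.22
eef_pos: [604.9, -173.2, 25.7]
ee_rot: [-0.0, -0.082, 0.997, 0.0]
force: [0.8, -0.2, -3.7]
grip_width: 0.69
grip_force: 66.6
```

send_rows(targets=[{"offset": [0, 0, -0.04], "spin": 0}, {"offset": [0, 0, -0.08], "spin": 0}, {"offset": [0, 0, -0.08], "spin": 0}])

```text
time_s: 14.47
eef_pos: [604.9, -173.3, 25.0]
ee_rot: [0.0, -0.082, 0.997, -0.0]
force: [-0.5, -0.9, -3.4]
grip_width: 0.687
grip_force: 66.8
```

send_rows(targets=[{"offset": [0, 0, -0.04], "spin": 0}, {"offset": [0, 0, -0.07], "spin": 0}, {"offset": [0, 0, -0.07], "spin": 0}])

```text
time_s: 14.72
eef_pos: [604.9, -173.3, 24.9]
ee_rot: [0.0, -0.083, 0.997, -0.0]
force: [-3.2, 1.1, 5.4]
grip_width: 0.692
grip_force: 67.7
```

send_rows(targets=[{"offset": [0, 0, -0.04], "spin": 0}, {"offset": [0, 0, -0.04], "spin": 0}, {"offset": [0, 0, -0.04], "spin": 0}])

```text
time_s: 14.97
eef_pos: [605.0, -173.3, 24.9]
ee_rot: [0.0, -0.083, 0.997, -0.0]
force: [-4.3, 1.9, 8.5]
grip_width: 0.692
grip_force: 68.2
```

Contact came at TCP 24.9, about 20 mm above the TCP height at the desk grasp, so the carrier is on the pocket floor. I'll release it, rise and check.

send_rows(targets=[{"offset": [0, 0, 0.05], "spin": 0}, {"offset": [0, 0, 0.05], "spin": 0}, {"offset": [0, 0, 0.05], "spin": 0}, {"offset": [0, 0, 0.05], "spin": 0}, {"offset": [0, 0, 0.05], "spin": 0}], grip=0.95)

```text
time_s: 15.38
eef_pos: [604.9, -173.3, 24.2]
ee_rot: [0.0, -0.083, 0.997, -0.0]
force: [-0.8, -0.3, 0.2]
grip_width: 0.953
grip_force: 0.0
```

send_rows(targets=[{"offset": [0, 0, 1], "spin": 0}, {"offset": [0, 0, 3], "spin": 0}, {"offset": [0, 0, 6], "spin": 0}, {"offset": [0, 0, 9.5], "spin": 0}, {"offset": [0, 0, 13], "spin": 0}, {"offset": [0, 0, 16], "spin": 0}, {"offset": [0, 0, 16], "spin": 0}, {"offset": [0, 0, 16], "spin": 0}])

```text
time_s: 16.05
eef_pos: [605.4, -173.5, 186.6]
ee_rot: [0.002, -0.083, 0.997, -0.001]
force: [-0.7, -0.3, -1.0]
grip_width: 0.955
grip_force: 0.0
```

```bash
python3 - <<'E'
from blk import *
s=ctrl.sense();e=s['eef_pos'];print(s['time_s'],e,s['force'])
im,d,c,T,P,p=block(50,(603.5,-173.5),dz=3.0,Rr=60); save('w7',im)
print(len(p),p.mean(0),cv2.minAreaRect(p[:,:2].astype(np.float32)))
print(np.linalg.lstsq(np.c_[p[:,:2]-[603.5,-173.5],np.ones(len(p))],p[:,2],rcond=None)[0])
th=.166;q=p[:,:2]-[603.5,-173.5];X=q@[np.cos(th),np.sin(th)];Y=q@[-np.sin(th),np.cos(th)]
print(np.percentile(X,[1,99]),np.percentile(Y,[1,99]))
E
```

```text
16.05 [ 605.39 -173.49  186.58] [-0.68 -0.33 -0.96]
6102 [ 601.11 -175.01   49.84] ((604.1257934570312, -174.44288635253906), (99.31341552734375, 60.0797233581543), 9.423246383666992)
[ 0.   -0.   49.84]
[-49.04  48.76] [-30.39  28.22]
```

View pics/w7.png

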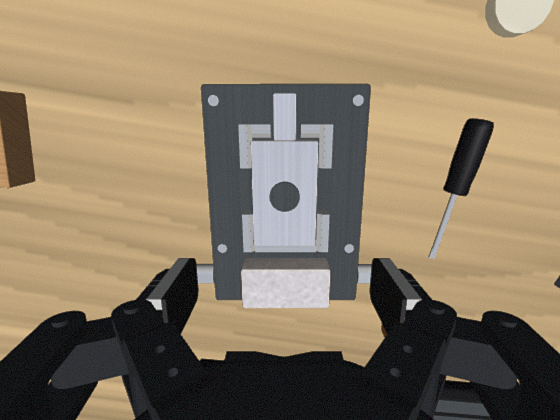

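The carrier is seated flat. Its top is level at z 49.8, the block is inside the walls at columns 252–318, rows 140–247, and the tab is in the slot at (285,115). The gripper is clear of everything.

```bash
python3 -c "
from rig import ctrl
print(ctrl.finish_job())"
```

```text
the job is handed in; nothing more can be done
None
```

The carrier was drawn out of the dock by its tab, let go on the desk, re-taken by its body and seated flat in the stage pocket with its tab in the slot; the job was handed in at about 16 s.

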